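# Balance the centrifuge rotor by the feel of its counterweights

### The arm

A 6-joint arm with a two-finger parallel gripper is mounted at the origin on the work surface. World frame = base frame: x ahead of the robot, y to its left, z up, the work surface at z = 0. Lengths are in m, angles in rad, forces in N, time in s.
With the tool pointing down it reaches from about 0.35 to 0.85 m from the base axis. Payload 8.1 kg.
Tool frame: the origin (TCP) lies between the finger pads; the fingertips stand 25 mm ahead of it and the grasp point (between the pads) lies 6 mm ahead of it; z points along the fingers, y is the line along which they close (so a half turn about z gives the same grasp; the last joint's range is limited). The gripper opens to 93 mm and grips with 3 to 60 N. Pads are 15 mm wide; open, the fingers measure 128 mm over their backs; the gripper's body (75 mm by 188 mm) begins 65 mm behind the grasp point.
Start: joints at [-1.341, 0.13, 1.488, -0, 1.523, -0.085], TCP at [0.186, -0.571, 0.244] pointing down, gripper open.
Joint ranges: [-2.96, 2.96], [-0.89, 2.26], [0.02, 2.5], [-1.34, 4.48], [0, 2.73], [-2.66, 2.66]. Speed limits (rad/s): [2.39, 2.39, 2.79, 3.14, 3.14, 3.14].

### API

Orientations are given as a rotation vector (axis times angle).
In Python, from plant import robot gives the robot as it stands.
- The arm moves only by the tool arm_command, never from a script. Its argument "increments" is text: rows parted by semicolons, each of 5 numbers parted by spaces: the closure, from 0 (fully open) to 1 (shut), then the shift along the tool's x, y, z in mm, then the turn about the tool's z in rad. A call has 1 to 5 rows; each row is the pose to reach, as a shift and turn from the pose commanded when the call began, along the tool's axes at that moment; what a row does not reach only later rows make up. A row lasts 1/10 s, in which the tool goes at most 50 mm and 8.59 degrees, less where a joint would pass 70% of its speed; a pose out of reach is approached as far as the arm can. A call with a gripper value outside its range is refused whole. The fingers move at their own pace and stop on an object; "grip_force" is the grip in N (left out, the last holds). Time passes only in rows, so rows that repeat a pose let the fingers close. It gives the time, the measured TCP pose, the force, the opening and the grip force at its end, in the units of the state.
- robot.read_state(): the state, without advancing time (a new reading comes with each control period).
- robot.read_camera(name): name is "scene" or "top" or "wrist"; returns the picture (400x640x3 uint8, blue, green, red); there is no depth.
- robot.camera_model(name): a dict with "fx", "fy", "cx", "cy" (pixels), "eye" and "rotation" of the camera in the world. Camera axes: x right, y down, z forward; pixel columns grow to the right and rows downward; lengths in m; the calibration is good to about 2 mm. The wrist camera is an equidistant fisheye: a pixel r from the principal point sees the ray r / f radians off the axis. A picture is of the moment at which its call begins: read the wrist's pose just before it. camera_model takes no time and is no camera call; for the wrist camera it gives the pose at the moment of the call.
- robot.close_job(): hands the job in; it is judged then, once.
The state is a dict: "t": time; "q": joint angles; "dq": joint speeds; "joint_torque": joint torques, N m; "tool_pos": TCP position; "orientation": TCP orientation; "force": force on the tool from outside, world axes, zero at the start; "wrist_torque": the same for the moment, N m; "opening": finger opening in m; "gripper_force": force on a finger pad.
Only numpy, scipy, OpenCV 4.12 (cv2) and the standard library are available. Lean on these libraries where they do the work, as an engineer would, in place of code of your own. Each camera call takes 0.05 s, during which the arm holds its last target. There are 200 camera calls.

### The job

Balance the centrifuge rotor: straight across from every white sample bottle a full steel can must stand centred on its seat, and no other can may be left in the rotor. The cans look alike, so lift them to feel which are full (about 450 g) and which are empty (about 140 g); swap the wrong ones for full ones, and let every can that is not needed in the rotor stand upright on its own ringed place of the parking mat. Leave the sample bottles and the other things on the bench where they are.

Things in the scene. Friction and masses are not known exactly. Their poses are not given: they have to be found in the camera images.
- rotor: black centrifuge rotor flat on the bench, fixed: disc 330 mm wide, flat top at 50 mm, six ringed flat seats (58 mm wide) on a circle of 105 mm radius; steel T-handle in the middle (bar 66 mm long along x, top at 100 mm). Origin: centre of the underside, z up. Seat k (0 to 5) is centred at (105 cos 60k, 105 sin 60k, 50) mm of its frame, 60k in degrees; seat k+3 is opposite seat k
- place0 (a point): centre of white-ringed place 0 (58 mm wide) on the grey parking mat, 200 x 290 mm, which lies flush with the bench top (z = 0), fixed; its six places stand in two rows of three, 105 mm apart in a row, rows 110 mm apart; places 0, 1, 2 are the row nearer the robot
- place1 (a point): centre of white-ringed place 1 (58 mm wide) on the grey parking mat, 200 x 290 mm, which lies flush with the bench top (z = 0), fixed; its six places stand in two rows of three, 105 mm apart in a row, rows 110 mm apart; places 0, 1, 2 are the row nearer the robot
- place2 (a point): centre of white-ringed place 2 (58 mm wide) on the grey parking mat, 200 x 290 mm, which lies flush with the bench top (z = 0), fixed; its six places stand in two rows of three, 105 mm apart in a row, rows 110 mm apart; places 0, 1, 2 are the row nearer the robot
- place3 (a point): centre of white-ringed place 3 (58 mm wide) on the grey parking mat, 200 x 290 mm, which lies flush with the bench top (z = 0), fixed; its six places stand in two rows of three, 105 mm apart in a row, rows 110 mm apart; places 0, 1, 2 are the row nearer the robot
- place4 (a point): centre of white-ringed place 4 (58 mm wide) on the grey parking mat, 200 x 290 mm, which lies flush with the bench top (z = 0), fixed; its six places stand in two rows of three, 105 mm apart in a row, rows 110 mm apart; places 0, 1, 2 are the row nearer the robot
- place5 (a point): centre of white-ringed place 5 (58 mm wide) on the grey parking mat, 200 x 290 mm, which lies flush with the bench top (z = 0), fixed; its six places stand in two rows of three, 105 mm apart in a row, rows 110 mm apart; places 0, 1, 2 are the row nearer the robot
- can_1: closed steel counterweight can, upright cylinder 52 mm wide and 52 mm tall, flat top, thick base; all cans look the same; some are full (415 to 490 g), the others empty (125 to 155 g). Origin: centre of the underside, z up. Starts on a rotor seat.
- can_2: closed steel counterweight can, upright cylinder 52 mm wide and 52 mm tall, flat top, thick base; all cans look the same; some are full (415 to 490 g), the others empty (125 to 155 g). Origin: centre of the underside, z up. Starts on a rotor seat.
- can_3: closed steel counterweight can, upright cylinder 52 mm wide and 52 mm tall, flat top, thick base; all cans look the same; some are full (415 to 490 g), the others empty (125 to 155 g). Origin: centre of the underside, z up. Starts on a rotor seat.
- can_4: closed steel counterweight can, upright cylinder 52 mm wide and 52 mm tall, flat top, thick base; all cans look the same; some are full (415 to 490 g), the others empty (125 to 155 g). Origin: centre of the underside, z up. Starts on a mat place; may be absent.
- can_5: closed steel counterweight can, upright cylinder 52 mm wide and 52 mm tall, flat top, thick base; all cans look the same; some are full (415 to 490 g), the others empty (125 to 155 g). Origin: centre of the underside, z up. Starts on a mat place; may be absent.
- can_6: closed steel counterweight can, upright cylinder 52 mm wide and 52 mm tall, flat top, thick base; all cans look the same; some are full (415 to 490 g), the others empty (125 to 155 g). Origin: centre of the underside, z up. Starts on a mat place; may be absent.
- can_7: closed steel counterweight can, upright cylinder 52 mm wide and 52 mm tall, flat top, thick base; all cans look the same; some are full (415 to 490 g), the others empty (125 to 155 g). Origin: centre of the underside, z up. Starts on a mat place; may be absent.
- can_8: closed steel counterweight can, upright cylinder 52 mm wide and 52 mm tall, flat top, thick base; all cans look the same; some are full (415 to 490 g), the others empty (125 to 155 g). Origin: centre of the underside, z up. Starts on a mat place; may be absent.
- sample_1: white shouldered sample bottle, 48 mm in diameter, narrowing above 38 mm to a neck with a 30 mm wide cap, 70 mm tall in all, full (450 g), standing on seat 0 of the rotor; may be absent. Origin: centre of the underside, z up; its x axis points across the rotor's middle, and the opposite seat's centre lies 210 mm along it
- sample_2: white shouldered sample bottle, 48 mm in diameter, narrowing above 38 mm to a neck with a 30 mm wide cap, 70 mm tall in all, full (450 g), standing on seat 1 of the rotor; may be absent. Origin: centre of the underside, z up; its x axis points across the rotor's middle, and the opposite seat's centre lies 210 mm along it
- sample_3: white shouldered sample bottle, 48 mm in diameter, narrowing above 38 mm to a neck with a 30 mm wide cap, 70 mm tall in all, full (450 g), standing on seat 2 of the rotor; may be absent. Origin: centre of the underside, z up; its x axis points across the rotor's middle, and the opposite seat's centre lies 210 mm along it
- stopper: small black rubber stopper, 32 mm wide, 26 mm tall, loose, to be left alone. Origin: centre of its underside
- vial: small amber glass jar, 28 mm wide, 50 mm tall, loose, to be left alone. Origin: centre of its underside
- beaker: glass beaker, 70 mm wide, 90 mm tall, loose, to be left alone. Origin: centre of its underside
- flask: amber glass bottle, 68 mm wide, 130 mm tall, loose, to be left alone. Origin: centre of its underside
- brush: small brush 180 mm long, lying along its own x, loose, to be left alone. Origin: centre of its underside
- dish: white ceramic dish, 90 mm wide, 16 mm tall, loose, to be left alone. Origin: centre of its underside
Not all that is in view belongs to the job. Leave any orange look-alike of the sample_1 alone.

How it is judged:
At the end, for the whole second after the job is handed in: Opposite each sample present stands a full can (it weighs on the rotor with over 2.7 N), its centre within 15 mm (each way) of that seat's centre; all other cans stand within 18 mm of a mat place's centre; samples have moved less than 20 mm; all upright (within 0.1 rad), at rest and released (((x of can_1 in the frame of sample_1 between 0.195 and 0.225 m and y of can_1 in the frame of sample_1 between -0.015 and 0.015 m and z of can_1 in the frame of sample_1 between -0.01 and 0.01 m) or (x of can_2 in the frame of sample_1 between 0.195 and 0.225 m and y of can_2 in the frame of sample_1 between -0.015 and 0.015 m and z of can_2 in the frame of sample_1 between -0.01 and 0.01 m) or (x of can_3 in the frame of sample_1 between 0.195 and 0.225 m and y of can_3 in the frame of sample_1 between -0.015 and 0.015 m and z of can_3 in the frame of sample_1 between -0.01 and 0.01 m) or (x of can_4 in the frame of sample_1 between 0.195 and 0.225 m and y of can_4 in the frame of sample_1 between -0.015 and 0.015 m and z of can_4 in the frame of sample_1 between -0.01 and 0.01 m) or (x of can_5 in the frame of sample_1 between 0.195 and 0.225 m and y of can_5 in the frame of sample_1 between -0.015 and 0.015 m and z of can_5 in the frame of sample_1 between -0.01 and 0.01 m) or (x of can_6 in the frame of sample_1 between 0.195 and 0.225 m and y of can_6 in the frame of sample_1 between -0.015 and 0.015 m and z of can_6 in the frame of sample_1 between -0.01 and 0.01 m) or (x of can_7 in the frame of sample_1 between 0.195 and 0.225 m and y of can_7 in the frame of sample_1 between -0.015 and 0.015 m and z of can_7 in the frame of sample_1 between -0.01 and 0.01 m) or (x of can_8 in the frame of sample_1 between 0.195 and 0.225 m and y of can_8 in the frame of sample_1 between -0.015 and 0.015 m and z of can_8 in the frame of sample_1 between -0.01 and 0.01 m)) and ((x of can_1 in the frame of sample_2 between 0.195 and 0.225 m and y of can_1 in the frame of sample_2 between -0.015 and 0.015 m and z of can_1 in the frame of sample_2 between -0.01 and 0.01 m) or (x of can_2 in the frame of sample_2 between 0.195 and 0.225 m and y of can_2 in the frame of sample_2 between -0.015 and 0.015 m and z of can_2 in the frame of sample_2 between -0.01 and 0.01 m) or (x of can_3 in the frame of sample_2 between 0.195 and 0.225 m and y of can_3 in the frame of sample_2 between -0.015 and 0.015 m and z of can_3 in the frame of sample_2 between -0.01 and 0.01 m) or (x of can_4 in the frame of sample_2 between 0.195 and 0.225 m and y of can_4 in the frame of sample_2 between -0.015 and 0.015 m and z of can_4 in the frame of sample_2 between -0.01 and 0.01 m) or (x of can_5 in the frame of sample_2 between 0.195 and 0.225 m and y of can_5 in the frame of sample_2 between -0.015 and 0.015 m and z of can_5 in the frame of sample_2 between -0.01 and 0.01 m) or (x of can_6 in the frame of sample_2 between 0.195 and 0.225 m and y of can_6 in the frame of sample_2 between -0.015 and 0.015 m and z of can_6 in the frame of sample_2 between -0.01 and 0.01 m) or (x of can_7 in the frame of sample_2 between 0.195 and 0.225 m and y of can_7 in the frame of sample_2 between -0.015 and 0.015 m and z of can_7 in the frame of sample_2 between -0.01 and 0.01 m) or (x of can_8 in the frame of sample_2 between 0.195 and 0.225 m and y of can_8 in the frame of sample_2 between -0.015 and 0.015 m and z of can_8 in the frame of sample_2 between -0.01 and 0.01 m)) and ((x of can_1 in the frame of sample_3 between 0.195 and 0.225 m and y of can_1 in the frame of sample_3 between -0.015 and 0.015 m and z of can_1 in the frame of sample_3 between -0.01 and 0.01 m) or (x of can_2 in the frame of sample_3 between 0.195 and 0.225 m and y of can_2 in the frame of sample_3 between -0.015 and 0.015 m and z of can_2 in the frame of sample_3 between -0.01 and 0.01 m) or (x of can_3 in the frame of sample_3 between 0.195 and 0.225 m and y of can_3 in the frame of sample_3 between -0.015 and 0.015 m and z of can_3 in the frame of sample_3 between -0.01 and 0.01 m) or (x of can_4 in the frame of sample_3 between 0.195 and 0.225 m and y of can_4 in the frame of sample_3 between -0.015 and 0.015 m and z of can_4 in the frame of sample_3 between -0.01 and 0.01 m) or (x of can_5 in the frame of sample_3 between 0.195 and 0.225 m and y of can_5 in the frame of sample_3 between -0.015 and 0.015 m and z of can_5 in the frame of sample_3 between -0.01 and 0.01 m) or (x of can_6 in the frame of sample_3 between 0.195 and 0.225 m and y of can_6 in the frame of sample_3 between -0.015 and 0.015 m and z of can_6 in the frame of sample_3 between -0.01 and 0.01 m) or (x of can_7 in the frame of sample_3 between 0.195 and 0.225 m and y of can_7 in the frame of sample_3 between -0.015 and 0.015 m and z of can_7 in the frame of sample_3 between -0.01 and 0.01 m) or (x of can_8 in the frame of sample_3 between 0.195 and 0.225 m and y of can_8 in the frame of sample_3 between -0.015 and 0.015 m and z of can_8 in the frame of sample_3 between -0.01 and 0.01 m)) and ((distance between can_1 and place0 below 0.018 m or distance between can_1 and place1 below 0.018 m or distance between can_1 and place2 below 0.018 m or distance between can_1 and place3 below 0.018 m or distance between can_1 and place4 below 0.018 m or distance between can_1 and place5 below 0.018 m) or (x of can_1 in the frame of sample_1 between 0.195 and 0.225 m and y of can_1 in the frame of sample_1 between -0.015 and 0.015 m and z of can_1 in the frame of sample_1 between -0.01 and 0.01 m) or (x of can_1 in the frame of sample_2 between 0.195 and 0.225 m and y of can_1 in the frame of sample_2 between -0.015 and 0.015 m and z of can_1 in the frame of sample_2 between -0.01 and 0.01 m) or (x of can_1 in the frame of sample_3 between 0.195 and 0.225 m and y of can_1 in the frame of sample_3 between -0.015 and 0.015 m and z of can_1 in the frame of sample_3 between -0.01 and 0.01 m)) and ((distance between can_2 and place0 below 0.018 m or distance between can_2 and place1 below 0.018 m or distance between can_2 and place2 below 0.018 m or distance between can_2 and place3 below 0.018 m or distance between can_2 and place4 below 0.018 m or distance between can_2 and place5 below 0.018 m) or (x of can_2 in the frame of sample_1 between 0.195 and 0.225 m and y of can_2 in the frame of sample_1 between -0.015 and 0.015 m and z of can_2 in the frame of sample_1 between -0.01 and 0.01 m) or (x of can_2 in the frame of sample_2 between 0.195 and 0.225 m and y of can_2 in the frame of sample_2 between -0.015 and 0.015 m and z of can_2 in the frame of sample_2 between -0.01 and 0.01 m) or (x of can_2 in the frame of sample_3 between 0.195 and 0.225 m and y of can_2 in the frame of sample_3 between -0.015 and 0.015 m and z of can_2 in the frame of sample_3 between -0.01 and 0.01 m)) and ((distance between can_3 and place0 below 0.018 m or distance between can_3 and place1 below 0.018 m or distance between can_3 and place2 below 0.018 m or distance between can_3 and place3 below 0.018 m or distance between can_3 and place4 below 0.018 m or distance between can_3 and place5 below 0.018 m) or (x of can_3 in the frame of sample_1 between 0.195 and 0.225 m and y of can_3 in the frame of sample_1 between -0.015 and 0.015 m and z of can_3 in the frame of sample_1 between -0.01 and 0.01 m) or (x of can_3 in the frame of sample_2 between 0.195 and 0.225 m and y of can_3 in the frame of sample_2 between -0.015 and 0.015 m and z of can_3 in the frame of sample_2 between -0.01 and 0.01 m) or (x of can_3 in the frame of sample_3 between 0.195 and 0.225 m and y of can_3 in the frame of sample_3 between -0.015 and 0.015 m and z of can_3 in the frame of sample_3 between -0.01 and 0.01 m)) and ((distance between can_4 and place0 below 0.018 m or distance between can_4 and place1 below 0.018 m or distance between can_4 and place2 below 0.018 m or distance between can_4 and place3 below 0.018 m or distance between can_4 and place4 below 0.018 m or distance between can_4 and place5 below 0.018 m) or (x of can_4 in the frame of sample_1 between 0.195 and 0.225 m and y of can_4 in the frame of sample_1 between -0.015 and 0.015 m and z of can_4 in the frame of sample_1 between -0.01 and 0.01 m) or (x of can_4 in the frame of sample_2 between 0.195 and 0.225 m and y of can_4 in the frame of sample_2 between -0.015 and 0.015 m and z of can_4 in the frame of sample_2 between -0.01 and 0.01 m) or (x of can_4 in the frame of sample_3 between 0.195 and 0.225 m and y of can_4 in the frame of sample_3 between -0.015 and 0.015 m and z of can_4 in the frame of sample_3 between -0.01 and 0.01 m)) and ((distance between can_5 and place0 below 0.018 m or distance between can_5 and place1 below 0.018 m or distance between can_5 and place2 below 0.018 m or distance between can_5 and place3 below 0.018 m or distance between can_5 and place4 below 0.018 m or distance between can_5 and place5 below 0.018 m) or (x of can_5 in the frame of sample_1 between 0.195 and 0.225 m and y of can_5 in the frame of sample_1 between -0.015 and 0.015 m and z of can_5 in the frame of sample_1 between -0.01 and 0.01 m) or (x of can_5 in the frame of sample_2 between 0.195 and 0.225 m and y of can_5 in the frame of sample_2 between -0.015 and 0.015 m and z of can_5 in the frame of sample_2 between -0.01 and 0.01 m) or (x of can_5 in the frame of sample_3 between 0.195 and 0.225 m and y of can_5 in the frame of sample_3 between -0.015 and 0.015 m and z of can_5 in the frame of sample_3 between -0.01 and 0.01 m)) and ((distance between can_6 and place0 below 0.018 m or distance between can_6 and place1 below 0.018 m or distance between can_6 and place2 below 0.018 m or distance between can_6 and place3 below 0.018 m or distance between can_6 and place4 below 0.018 m or distance between can_6 and place5 below 0.018 m) or (x of can_6 in the frame of sample_1 between 0.195 and 0.225 m and y of can_6 in the frame of sample_1 between -0.015 and 0.015 m and z of can_6 in the frame of sample_1 between -0.01 and 0.01 m) or (x of can_6 in the frame of sample_2 between 0.195 and 0.225 m and y of can_6 in the frame of sample_2 between -0.015 and 0.015 m and z of can_6 in the frame of sample_2 between -0.01 and 0.01 m) or (x of can_6 in the frame of sample_3 between 0.195 and 0.225 m and y of can_6 in the frame of sample_3 between -0.015 and 0.015 m and z of can_6 in the frame of sample_3 between -0.01 and 0.01 m)) and ((distance between can_7 and place0 below 0.018 m or distance between can_7 and place1 below 0.018 m or distance between can_7 and place2 below 0.018 m or distance between can_7 and place3 below 0.018 m or distance between can_7 and place4 below 0.018 m or distance between can_7 and place5 below 0.018 m) or (x of can_7 in the frame of sample_1 between 0.195 and 0.225 m and y of can_7 in the frame of sample_1 between -0.015 and 0.015 m and z of can_7 in the frame of sample_1 between -0.01 and 0.01 m) or (x of can_7 in the frame of sample_2 between 0.195 and 0.225 m and y of can_7 in the frame of sample_2 between -0.015 and 0.015 m and z of can_7 in the frame of sample_2 between -0.01 and 0.01 m) or (x of can_7 in the frame of sample_3 between 0.195 and 0.225 m and y of can_7 in the frame of sample_3 between -0.015 and 0.015 m and z of can_7 in the frame of sample_3 between -0.01 and 0.01 m)) and ((distance between can_8 and place0 below 0.018 m or distance between can_8 and place1 below 0.018 m or distance between can_8 and place2 below 0.018 m or distance between can_8 and place3 below 0.018 m or distance between can_8 and place4 below 0.018 m or distance between can_8 and place5 below 0.018 m) or (x of can_8 in the frame of sample_1 between 0.195 and 0.225 m and y of can_8 in the frame of sample_1 between -0.015 and 0.015 m and z of can_8 in the frame of sample_1 between -0.01 and 0.01 m) or (x of can_8 in the frame of sample_2 between 0.195 and 0.225 m and y of can_8 in the frame of sample_2 between -0.015 and 0.015 m and z of can_8 in the frame of sample_2 between -0.01 and 0.01 m) or (x of can_8 in the frame of sample_3 between 0.195 and 0.225 m and y of can_8 in the frame of sample_3 between -0.015 and 0.015 m and z of can_8 in the frame of sample_3 between -0.01 and 0.01 m)) and (contact force between can_1 and rotor below 0.3 N or contact force between can_1 and rotor above 2.7 N) and (contact force between can_2 and rotor below 0.3 N or contact force between can_2 and rotor above 2.7 N) and (contact force between can_3 and rotor below 0.3 N or contact force between can_3 and rotor above 2.7 N) and (contact force between can_4 and rotor below 0.3 N or contact force between can_4 and rotor above 2.7 N) and (contact force between can_5 and rotor below 0.3 N or contact force between can_5 and rotor above 2.7 N) and (contact force between can_6 and rotor below 0.3 N or contact force between can_6 and rotor above 2.7 N) and (contact force between can_7 and rotor below 0.3 N or contact force between can_7 and rotor above 2.7 N) and (contact force between can_8 and rotor below 0.3 N or contact force between can_8 and rotor above 2.7 N) and distance of each of sample_1, sample_2, sample_3 from where it was at the start of the episode below 0.02 m and angle between each of can_1, can_2, can_3, can_4, can_5, can_6, can_7, can_8, sample_1, sample_2, sample_3's own z axis and vertical below 0.1 rad and linear speed of each of can_1, can_2, can_3, can_4, can_5, can_6, can_7, can_8 below 0.03 m/s); the robot touches nothing.
It fails at once if a sample bottle was shifted by more than 20 mm (distance of any of sample_1, sample_2, sample_3 from where it was at the start of the episode above 0.02 m).
It fails at once if a bystander was shifted by more than 30 mm (distance of any of stopper, vial, beaker, flask, brush, dish from where it was at the start of the episode above 0.03 m).
Of sample_1, sample_2, sample_3 only 2 to 3 are there at a start; the rules pass over those that are not, and their reading is None.
Of can_4, can_5, can_6, can_7, can_8 only 4 to 5 are there at a start; the rules pass over those that are not, and their reading is None.
At some moment in a run one of can_1, can_2, can_3, can_4, can_5, can_6, can_7, can_8 may be knocked a few centimetres aside while the robot is not near it.
It also fails if it takes over 210 s, if anything falls off the work surface, if the arm or the gripper's body presses on something with over 40 N, if the wrist force passes 120 N, or if a joint passes its speed limit or range.

## Working session

There is one attempt and no reset: what is moved stays moved. The work goes in short steps, Python scripts to look and compute and a tool call to move; the robot and the scene stay as the last step left them, time stands still between calls to the robot, and variables do not carry over. Pictures are saved under pics/ and viewed, at most 14 in all, crops included, and the job is handed in when it is done.

Besides the shell and the picture viewer there is one more tool, called in YAML: its name, and indented under it one key for each argument. arm_command: Moves the arm, as the interface text tells. Its arguments: {"type":"object","properties":{"increments":{"type":"string"},"grip_force":{"type":"number"}},"required":["increments"]}

```bash
mkdir -p pics; ls
python3 - <<'E'
from plant import robot
import cv2,numpy as np
np.set_printoptions(precision=4,suppress=True)
s=robot.read_state();print(s)
for n in("scene","top"):
    cv2.imwrite(f"pics/{n}0.png",robot.read_camera(n));print(n,robot.camera_model(n))
E
```

```text
pics
{'t': 0.0, 'q': array([-1.3414,  0.1312,  1.4893, -0.    ,  1.523 , -0.0854]), 'dq': array([-0.0013,  0.0005,  0.0001, -0.001 , -0.0006, -0.0016]), 'joint_torque': array([ -0.0006, -55.9842, -49.1766,   0.0767,   0.0359,  -0.0001]), 'tool_pos': array([ 0.1857, -0.57  ,  0.2426]), 'orientation': array([-3.101 , -0.4921,  0.0002]), 'force': array([ 1.0409, -0.5581,  0.2086]), 'wrist_torque': array([-0.0137, -0.0037, -0.0399]), 'gripper_force': 0.0, 'opening': 0.09286529013026872}
scene {'fx': 457.58343460577845, 'fy': 457.58343460577845, 'cx': 318.1597257790874, 'cy': 196.8726560974586, 'eye': array([1.1055, 0.3418, 0.7913]), 'rotation': array([-1.357 , -2.2496,  0.8829])}
top {'fx': 433.87506893848666, 'fy': 433.87506893848666, 'cx': 326.8637674496072, 'cy': 196.46953305375288, 'eye': array([0.3429, 0.0139, 0.9807]), 'rotation': array([-2.1062,  2.1664, -0.1974])}
```

View pics/top0.png

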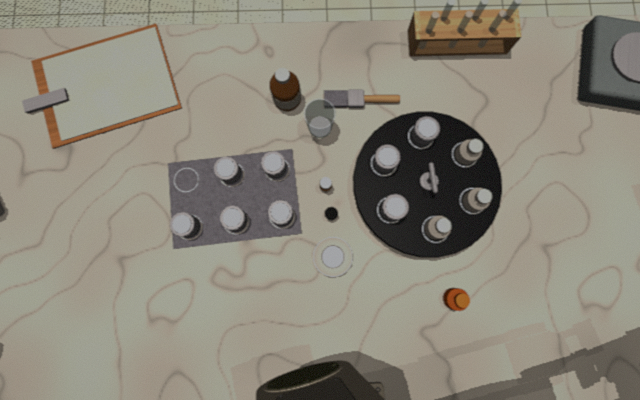

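View pics/scene0.png

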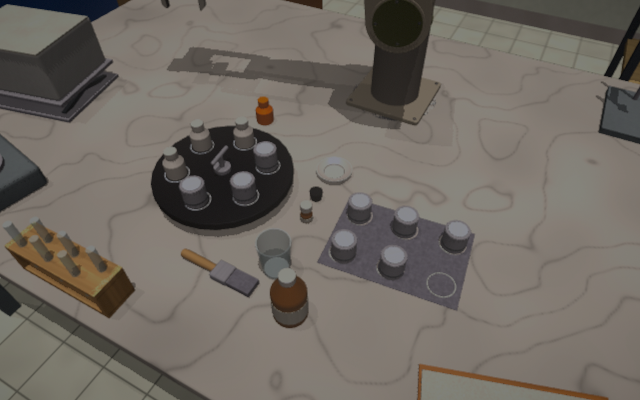

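Top view: the rotor (430,183) carries three white bottles at (470,150), (480,198) and (438,228). Cans stand opposite them at (426,130), (386,158) and (396,208). The mat holds five cans, and its place at (186,180) is free. The orange look-alike at (457,299) stands off the rotor and stays untouched.

```bash
cat > h.py <<'E'
from plant import robot
import cv2,numpy as np
from scipy.spatial.transform import Rotation as R
np.set_printoptions(precision=4,suppress=True)
def ray(cm,uv,z):
    d=R.from_rotvec(cm["rotation"]).apply([(uv[0]-cm["cx"])/cm["fx"],(uv[1]-cm["cy"])/cm["fy"],1])
    return cm["eye"]+d*(z-cm["eye"][2])/d[2]
def px(cm,P):
    p=R.from_rotvec(cm["rotation"]).inv().apply(np.array(P)-cm["eye"]);return np.array([cm["fx"]*p[0]/p[2]+cm["cx"],cm["fy"]*p[1]/p[2]+cm["cy"]])
def big(mask):
    c,_=cv2.findContours(mask,cv2.RETR_EXTERNAL,cv2.CHAIN_APPROX_NONE);return max(c,key=cv2.contourArea)
E
python3 - <<'E'
from h import *
im=cv2.imread("pics/top0.png");cm=robot.camera_model("top")
hsv=cv2.cvtColor(im,cv2.COLOR_BGR2HSV);g=hsv[...,2]
# rotor
m=np.zeros_like(g);m[100:270,340:515]=(g[100:270,340:515]<45)*255
c=cv2.convexHull(big(m));pts=np.array([ray(cm,p[0],.05)[:2] for p in c]);(cx,cy),r=cv2.minEnclosingCircle((pts*1000).astype(np.float32));print("rotor",cx,cy,r,cv2.fitEllipse((pts*1000).astype(np.float32)))
# mat
m=np.zeros_like(g);m[140:260,150:310]=((hsv[140:260,150:310,2]<125))*255
m=cv2.morphologyEx(m,cv2.MORPH_CLOSE,np.ones((5,5)));m=cv2.morphologyEx(m,cv2.MORPH_OPEN,np.ones((9,9)))
c=cv2.convexHull(big(m));pts=np.array([ray(cm,p[0],0)[:2]*1000 for p in c]).astype(np.float32);print("mat",cv2.minAreaRect(pts))
# can tops
e=cv2.resize(im,None,fx=4,fy=4,interpolation=cv2.INTER_CUBIC)
for (u,v),z in [((426,130),.102),((386,158),.102),((396,208),.102),((226,170),.052),((272,164),.052),((184,225),.052),((232,218),.052),((281,213),.052)]:
    x0,y0=u-20,v-20
    p=cv2.resize(g[y0:y0+40,x0:x0+40],None,fx=8,fy=8,interpolation=cv2.INTER_CUBIC)
    m=(p>150).astype(np.uint8)*255
    (a,b),rr=cv2.minEnclosingCircle(big(m))
    w=ray(cm,((a+.5)/8-.5+x0,(b+.5)/8-.5+y0),z);print("can",u,v,w[:2],rr/8,"px")
cv2.imwrite("pics/crop1.png",cv2.resize(im[100:275,160:510],None,fx=2.25,fy=2.25,interpolation=cv2.INTER_CUBIC))
E
```

```text
rotor 530.0791015625 -219.80628967285156 163.66314697265625 ((530.654296875, -219.869384765625), (322.15972900390625, 326.1051940917969), 54.455867767333984)
mat ((516.9777221679688, 213.19821166992188), (200.7257537841797, 289.1225280761719), 5.246837139129639)
can 426 130 [ 0.6395 -0.2158] 9.71829605102539 px
can 386 158 [ 0.5775 -0.127 ] 10.652185440063477 px
can 396 208 [ 0.4714 -0.1376] 11.792753219604492 px
can 226 170 [0.5992 0.2212] 21.244007110595703 px
can 272 164 [0.5845 0.1179] 10.729714393615723 px
can 184 225 [0.4538 0.313 ] 11.116644859313965 px
can 232 218 [0.465  0.2066] 11.48155403137207 px
can 281 213 [0.4739 0.1034] 11.626075744628906 px
```

View pics/crop1.png

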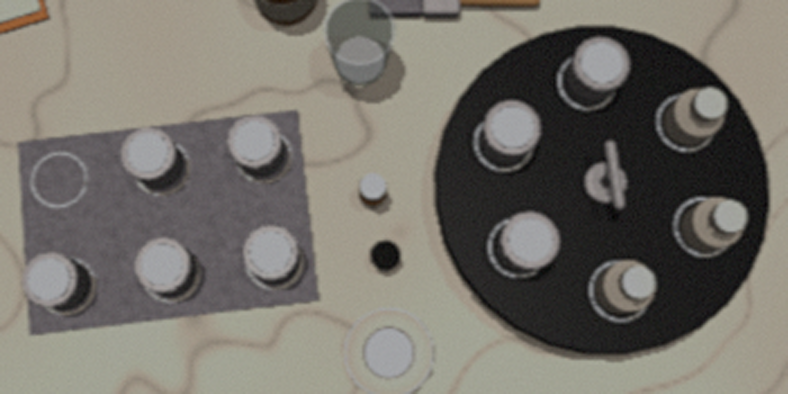

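arm_command:
  increments: "0.14 0 0 0 0.315;0.14 0 0 0 0.315;0.14 0 0 0 0.315;0.14 0 0 0 0.315;0.14 0 0 0 0.315"
  grip_force: 25

```text
t: 0.6
tool_pos: [0.1858, -0.5704, 0.2434]
orientation: [-3.141, -0.005, 0.0]
force: [-0.1, -0.5, -0.1]
opening: 0.0796
gripper_force: 0.0
```

arm_command:
  increments: "0.14 140 -210 0 0;0.14 140 -210 0 0;0.14 140 -210 0 0;0.14 140 -210 0 0;0.14 140 -210 0 0"

```text
t: 1.1
tool_pos: [0.3252, -0.3608, 0.2437]
orientation: [3.141, 0.003, 0.001]
force: [0.5, -0.4, -0.7]
opening: 0.0802
gripper_force: 0.0
```

arm_command:
  increments: "0.14 146 -225 0 0;0.14 146 -225 0 0;0.14 146 -225 0 0;0.14 146 -225 0 0;0.14 146 -225 0 0"

```text
t: 1.6
tool_pos: [0.4614, -0.1509, 0.244]
orientation: [3.141, 0.004, 0.001]
force: [1.7, -0.8, 0.9]
opening: 0.0801
gripper_force: 0.0
```

arm_command:
  increments: "0.14 0 0 0 0;0.14 0 0 0 0"

```text
t: 1.8
tool_pos: [0.4609, -0.1519, 0.2436]
orientation: [3.141, 0.008, -0.001]
force: [-0.4, -0.2, -0.3]
opening: 0.0797
gripper_force: 0.0
```

arm_command:
  increments: "0.14 11 -17 40 0;0.14 11 -17 90 0;0.14 11 -17 130 0;0.14 11 -17 160 0;0.14 11 -17 160 0"

```text
t: 2.3
tool_pos: [0.4672, -0.1361, 0.0788]
orientation: [-3.139, 0.002, 0.014]
force: [-0.7, 0.6, -1.1]
opening: 0.0801
gripper_force: 0.0
```

arm_command:
  increments: "1 0 0 0 0;1 0 0 0 0;1 0 0 0 0;1 0 0 0 0;1 0 0 0 0"

```text
t: 2.8
tool_pos: [0.4729, -0.1366, 0.0855]
orientation: [3.14, -0.0, 0.005]
force: [-2.3, -2.3, 6.6]
opening: 0.0518
gripper_force: 25.0
```

arm_command:
  increments: "1 0 0 -20 0;1 0 0 -40 0;1 0 0 -40 0;1 0 0 -40 0;1 0 0 -40 0"

```text
t: 3.3
tool_pos: [0.4709, -0.1355, 0.1224]
orientation: [-3.141, 0.0, 0.002]
force: [0.5, -0.3, -2.0]
opening: 0.052
gripper_force: 25.0
```

arm_command:
  increments: "1 0 0 0 0;1 0 0 0 0;1 0 0 0 0;1 0 0 0 0;1 0 0 0 0"

```text
t: 3.8
tool_pos: [0.4716, -0.1358, 0.1236]
orientation: [-3.142, 0.0, 0.0]
force: [0.0, -0.3, -0.6]
opening: 0.0517
gripper_force: 25.0
```

```bash
cat > w.py <<'E'
from h import *
F=[]
for i in range(5):
    s=robot.read_state();F.append(np.r_[s["force"],s["joint_torque"][1:3],s["wrist_torque"]]);I=robot.read_camera("top")
cv2.imwrite("pics/last.png",I)
print(np.mean(F,0),np.std(F,0)[:3],s["tool_pos"],s["opening"],s["t"])
E
python3 w.py
```

```text
[  0.5086   0.277   -1.0617 -42.9684 -46.8878   0.0155   0.0189   0.0067] [0.4238 0.2894 0.4826] [ 0.4717 -0.1359  0.1237] 0.0515142016767681 4.0
```

arm_command:
  increments: "1 0 0 -30 0;1 0 0 -66 0;1 18 -90 -66 0;1 18 -90 -66 0;1 18 -90 -66 0"

```text
t: 4.55
tool_pos: [0.4904, -0.0419, 0.1901]
orientation: [-3.14, -0.006, -0.002]
force: [0.2, -0.3, -1.1]
opening: 0.0516
gripper_force: 25.0
```

arm_command:
  increments: "1 40 -200 0 0;1 40 -200 0 0;1 40 -200 0 0;1 40 -200 0 0;1 40 -200 0 0"

```text
t: 5.05
tool_pos: [0.5299, 0.1588, 0.1895]
orientation: [-3.14, -0.007, -0.0]
force: [0.9, -0.5, -2.0]
opening: 0.0515
gripper_force: 25.0
```

arm_command:
  increments: "1 32 -168 0 0;1 32 -168 0 0;1 32 -168 0 0;1 32 -168 0 0;1 32 -168 0 0"

```text
t: 5.55
tool_pos: [0.5617, 0.3241, 0.1889]
orientation: [3.142, 0.004, -0.001]
force: [-0.4, -1.3, -1.0]
opening: 0.0514
gripper_force: 25.0
```

arm_command:
  increments: "1 0 0 0 0;1 0 0 0 0"

```text
t: 5.75
tool_pos: [0.5619, 0.3204, 0.1894]
orientation: [3.141, -0.002, -0.001]
force: [0.4, 0.2, -1.0]
opening: 0.0515
gripper_force: 25.0
```

arm_command:
  increments: "1 0 -2 40 0;1 0 -2 80 0;1 0 -2 120 0;1 0 -2 145 0;1 0 -2 145 0"

```text
t: 6.25
tool_pos: [0.5584, 0.3208, 0.0395]
orientation: [3.137, -0.003, -0.013]
force: [0.0, -1.0, -1.9]
opening: 0.0519
gripper_force: 25.0
```

arm_command:
  increments: "1 0 0 5 0;1 0 0 9 0;1 0 0 9 0;1 0 0 9 0"

```text
t: 6.65
tool_pos: [0.5627, 0.3245, 0.0372]
orientation: [-3.141, 0.0, -0.003]
force: [-0.4, -0.4, -2.1]
opening: 0.052
gripper_force: 25.0
```

arm_command:
  increments: "0.14 0 0 0 0;0.14 0 0 0 0;0.14 0 0 0 0;0.14 0 0 0 0"

```text
t: 7.05
tool_pos: [0.5618, 0.3242, 0.0359]
orientation: [-3.141, 0.0, -0.0]
force: [-0.9, -0.0, 0.5]
opening: 0.078
gripper_force: 0.0
```

arm_command:
  increments: "0.14 0 0 -40 0;0.14 0 0 -76 0;0.14 0 0 -76 0;0.14 0 0 -76 0"

```text
t: 7.45
tool_pos: [0.5627, 0.3246, 0.1132]
orientation: [-3.14, 0.0, -0.004]
force: [-0.7, -0.1, -1.0]
opening: 0.0801
gripper_force: 0.0
```

arm_command:
  increments: "0.14 9 106 0 0;0.14 9 106 0 0;0.14 9 106 0 0;0.14 9 106 20 0;0.14 9 106 40 0"

```text
t: 7.95
tool_pos: [0.5706, 0.2177, 0.0705]
orientation: [-3.141, 0.003, 0.001]
force: [0.1, -0.3, 0.8]
opening: 0.0798
gripper_force: 0.0
```

arm_command:
  increments: "0.14 0 0 37 0;0.14 0 0 37 0;1 0 0 37 0;1 0 0 37 0;1 0 0 37 0"

```text
t: 8.45
tool_pos: [0.5721, 0.2187, 0.0367]
orientation: [-3.141, 0.0, -0.005]
force: [-0.8, -0.7, 0.2]
opening: 0.0602
gripper_force: 0.0
```

arm_command:
  increments: "1 0 0 0 0;1 0 0 0 0;1 0 0 -20 0;1 0 0 -40 0;1 0 0 -40 0"

```text
t: 8.95
tool_pos: [0.5725, 0.2185, 0.0775]
orientation: [-3.141, 0.0, -0.007]
force: [0.5, 0.4, -3.0]
opening: 0.0515
gripper_force: 25.0
```

arm_command:
  increments: "1 0 0 0 0;1 0 0 0 0;1 0 0 0 0;1 0 0 0 0"

```text
t: 9.35
tool_pos: [0.57, 0.2179, 0.0734]
orientation: [3.141, -0.0, -0.003]
force: [-0.1, -0.2, -4.8]
opening: 0.0516
gripper_force: 25.0
```

```bash
python3 w.py
```

```text
[  0.0198   0.2455  -4.3957 -62.6994 -46.9165   0.0388   0.0397  -0.0085] [0.7602 0.3595 0.4196] [0.5706 0.2181 0.0744] 0.05166326227521056 9.55
```

arm_command:
  increments: "1 0 0 -40 0;1 0 0 -80 0;1 0 0 -116 0;1 -20 72 -116 0;1 -20 72 -116 0"

```text
t: 10.1
tool_pos: [0.5513, 0.1445, 0.1929]
orientation: [3.141, 0.001, 0.006]
force: [0.2, -0.4, -5.4]
opening: 0.0517
gripper_force: 25.0
```

arm_command:
  increments: "1 -48 172 0 0;1 -48 172 0 0;1 -48 172 0 0;1 -48 172 0 0;1 -48 172 0 0"

```text
t: 10.6
tool_pos: [0.5018, -0.0293, 0.1909]
orientation: [3.14, -0.007, 0.0]
force: [0.3, -0.5, -4.5]
opening: 0.0515
gripper_force: 25.0
```

arm_command:
  increments: "1 -31 110 0 0;1 -31 110 0 0;1 -31 110 0 0;1 -31 110 0 0;1 -31 110 0 0"

```text
t: 11.1
tool_pos: [0.472, -0.1351, 0.1907]
orientation: [-3.141, 0.001, -0.001]
force: [0.0, 1.0, -4.3]
opening: 0.0516
gripper_force: 25.0
```

arm_command:
  increments: "1 0 0 0 0;1 0 0 0 0"

```text
t: 11.3
tool_pos: [0.472, -0.1346, 0.1906]
orientation: [-3.141, -0.003, -0.0]
force: [-0.4, 0.1, -4.0]
opening: 0.0518
gripper_force: 25.0
```

arm_command:
  increments: "1 0 1 40 0;1 0 1 75 0;1 0 1 95 0;1 0 1 95 0;1 0 1 95 0"

```text
t: 11.8
tool_pos: [0.4719, -0.1362, 0.096]
orientation: [-3.141, -0.001, 0.001]
force: [-0.3, 0.6, -3.7]
opening: 0.0515
gripper_force: 25.0
```

arm_command:
  increments: "1 0 0 5 0;1 0 0 10 0;1 0 0 10 0;1 0 0 10 0"

```text
t: 12.2
tool_pos: [0.4724, -0.1372, 0.0865]
orientation: [3.141, -0.0, 0.003]
force: [1.2, -0.5, -0.6]
opening: 0.0518
gripper_force: 25.0
```

arm_command:
  increments: "0.14 0 0 0 0;0.14 0 0 0 0;0.14 0 0 0 0;0.14 0 0 0 0"

```text
t: 12.6
tool_pos: [0.4717, -0.1369, 0.0858]
orientation: [3.142, -0.0, 0.0]
force: [-0.6, 0.1, 0.2]
opening: 0.078
gripper_force: 0.0
```

arm_command:
  increments: "0.14 0 0 -40 0;0.14 0 0 -80 0;0.14 0 0 -80 0;0.14 0 0 -80 0"

```text
t: 13.0
tool_pos: [0.4725, -0.1372, 0.1669]
orientation: [3.14, -0.0, 0.004]
force: [0.0, 0.1, -1.6]
opening: 0.0798
gripper_force: 0.0
```

arm_command:
  increments: "0.14 105 -10 0 0;0.14 105 -10 0 0;0.14 105 -10 0 0;0.14 105 -10 20 0;0.14 105 -10 40 0"

```text
t: 13.5
tool_pos: [0.5762, -0.1265, 0.1235]
orientation: [-3.141, -0.001, 0.003]
force: [-0.3, -0.0, -0.4]
opening: 0.0796
gripper_force: 0.0
```

arm_command:
  increments: "0.14 0 0 41 0;0.14 0 0 41 0;1 0 0 41 0;1 0 0 41 0;1 0 0 41 0"

```text
t: 14.0
tool_pos: [0.578, -0.1273, 0.087]
orientation: [3.141, -0.0, 0.005]
force: [-0.2, -0.4, -0.3]
opening: 0.0606
gripper_force: 0.0
```

arm_command:
  increments: "1 0 0 0 0;1 0 0 0 0;1 0 0 -20 0;1 0 0 -40 0;1 0 0 -40 0"

```text
t: 14.5
tool_pos: [0.5783, -0.1273, 0.1274]
orientation: [3.14, -0.0, 0.007]
force: [0.2, -0.8, -3.9]
opening: 0.0519
gripper_force: 25.0
```

arm_command:
  increments: "1 0 0 0 0;1 0 0 0 0;1 0 0 0 0;1 0 0 0 0"

```text
t: 14.9
tool_pos: [0.576, -0.1266, 0.1234]
orientation: [-3.141, 0.0, 0.003]
force: [0.1, 0.5, -5.1]
opening: 0.0514
gripper_force: 25.0
```

```bash
python3 w.py
```

```text
[  0.2737   0.2406  -4.9115 -58.9988 -48.761    0.0185  -0.009    0.0036] [0.3592 0.2596 0.2298] [ 0.5766 -0.1268  0.1244] 0.05177652187870038 15.1
```

arm_command:
  increments: "1 0 0 20 0;1 0 0 35 0;1 0 0 40 0;1 0 0 40 0;1 0 0 40 0"

```text
t: 15.65
tool_pos: [0.5765, -0.1268, 0.0854]
orientation: [-3.141, 0.0, 0.001]
force: [-5.8, 1.1, 6.5]
opening: 0.0515
gripper_force: 25.0
```

arm_command:
  increments: "0.14 0 0 0 0;0.14 0 0 0 0;0.14 0 0 0 0;0.14 0 0 0 0"

```text
t: 16.05
tool_pos: [0.5767, -0.1269, 0.0846]
orientation: [3.142, -0.0, 0.0]
force: [1.0, 0.0, 0.9]
opening: 0.0781
gripper_force: 0.0
```

arm_command:
  increments: "0.14 0 0 -40 0;0.14 0 0 -80 0;0.14 0 0 -80 0;0.14 0 0 -80 0"

```text
t: 16.45
tool_pos: [0.5777, -0.1272, 0.1663]
orientation: [3.141, -0.0, 0.005]
force: [0.6, -0.3, -1.1]
opening: 0.0798
gripper_force: 0.0
```

arm_command:
  increments: "0.14 60 87 0 0;0.14 60 87 0 0;0.14 60 87 0 0;0.14 60 87 20 0;0.14 60 87 40 0"

```text
t: 16.95
tool_pos: [0.6363, -0.214, 0.1227]
orientation: [-3.141, 0.002, 0.002]
force: [-0.5, 0.5, -0.9]
opening: 0.08
gripper_force: 0.0
```

arm_command:
  increments: "0.14 0 0 41 0;0.14 0 0 41 0;1 0 0 41 0;1 0 0 41 0;1 0 0 41 0"

```text
t: 17.45
tool_pos: [0.6372, -0.214, 0.0851]
orientation: [3.141, -0.0, 0.002]
force: [0.1, 0.9, -0.2]
opening: 0.0604
gripper_force: 0.0
```

arm_command:
  increments: "1 0 0 0 0;1 0 0 0 0;1 0 0 -20 0;1 0 0 -40 0;1 0 0 -40 0"

```text
t: 17.95
tool_pos: [0.6386, -0.2146, 0.1273]
orientation: [3.14, -0.0, 0.008]
force: [1.1, -0.4, -1.5]
opening: 0.0516
gripper_force: 25.0
```

arm_command:
  increments: "1 0 0 0 0;1 0 0 0 0;1 0 0 0 0;1 0 0 0 0"

```text
t: 18.35
tool_pos: [0.636, -0.2136, 0.1224]
orientation: [-3.141, 0.0, 0.003]
force: [0.2, 0.3, -1.7]
opening: 0.0516
gripper_force: 25.0
```

```bash
python3 w.py
```

```text
[  0.1429   0.0469  -1.4215 -68.2    -47.7503   0.0156   0.0195   0.0147] [0.6246 0.4887 0.5605] [ 0.6365 -0.2138  0.1234] 0.0517008706154154 18.55
```

arm_command:
  increments: "1 0 0 -30 0;1 0 0 -67 0;1 -13 -85 -67 0;1 -13 -85 -67 0;1 -13 -85 -67 0"

```text
t: 19.1
tool_pos: [0.6235, -0.1246, 0.1912]
orientation: [-3.14, -0.005, -0.001]
force: [0.3, -0.7, -1.2]
opening: 0.0515
gripper_force: 25.0
```

arm_command:
  increments: "1 -30 -200 0 0;1 -30 -200 0 0;1 -30 -200 0 0;1 -30 -200 0 0;1 -30 -200 0 0"

```text
t: 19.6
tool_pos: [0.5928, 0.0764, 0.1907]
orientation: [-3.14, -0.008, 0.0]
force: [0.1, -0.4, -0.6]
opening: 0.0515
gripper_force: 25.0
```

arm_command:
  increments: "1 -22 -147 0 0;1 -22 -147 0 0;1 -22 -147 0 0;1 -22 -147 0 0;1 -22 -147 0 0"

```text
t: 20.1
tool_pos: [0.5718, 0.2184, 0.1905]
orientation: [3.141, 0.003, 0.0]
force: [-0.4, -0.4, -1.1]
opening: 0.0516
gripper_force: 25.0
```

arm_command:
  increments: "1 0 0 0 0;1 0 0 0 0"

```text
t: 20.3
tool_pos: [0.5723, 0.2164, 0.1906]
orientation: [3.141, -0.004, -0.0]
force: [0.3, -0.6, -1.3]
opening: 0.0516
gripper_force: 25.0
```

arm_command:
  increments: "1 0 -2 40 0;1 0 -2 80 0;1 0 -2 120 0;1 0 -2 146 0;1 0 -2 146 0"

```text
t: 20.8
tool_pos: [0.5683, 0.2175, 0.0395]
orientation: [3.139, -0.003, -0.013]
force: [-0.4, -0.6, -1.0]
opening: 0.0518
gripper_force: 25.0
```

arm_command:
  increments: "1 0 0 5 0;1 0 0 10 0;1 0 0 10 0;1 0 0 10 0"

```text
t: 21.2
tool_pos: [0.5727, 0.2204, 0.0361]
orientation: [-3.141, 0.0, -0.003]
force: [0.4, 0.3, -1.1]
opening: 0.052
gripper_force: 25.0
```

arm_command:
  increments: "0.14 0 0 0 0;0.14 0 0 0 0;0.14 0 0 0 0;0.14 0 0 0 0"

```text
t: 21.6
tool_pos: [0.5719, 0.2202, 0.0349]
orientation: [-3.141, 0.0, -0.001]
force: [-0.0, -0.4, -0.7]
opening: 0.0782
gripper_force: 0.0
```

arm_command:
  increments: "0.14 0 0 -40 0;0.14 0 0 -76 0;0.14 0 0 -76 0;0.14 0 0 -76 0"

```text
t: 22.0
tool_pos: [0.5727, 0.2205, 0.1121]
orientation: [-3.141, 0.0, -0.005]
force: [-0.0, 0.8, -0.6]
opening: 0.0797
gripper_force: 0.0
```

arm_command:
  increments: "0.14 11 103 0 0;0.14 11 103 0 0;0.14 11 103 0 0;0.14 11 103 20 0;0.14 11 103 40 0"

```text
t: 22.5
tool_pos: [0.5824, 0.1167, 0.0693]
orientation: [-3.141, 0.003, 0.001]
force: [-0.6, 0.2, -0.8]
opening: 0.0797
gripper_force: 0.0
```

arm_command:
  increments: "0.14 0 0 36 0;0.14 0 0 36 0;1 0 0 36 0;1 0 0 36 0;1 0 0 36 0"

```text
t: 23.0
tool_pos: [0.5841, 0.1175, 0.0366]
orientation: [-3.141, 0.0, -0.005]
force: [0.9, 0.2, 0.8]
opening: 0.0604
gripper_force: 0.0
```

arm_command:
  increments: "1 0 0 0 0;1 0 0 0 0;1 0 0 -20 0;1 0 0 -40 0;1 0 0 -40 0"

```text
t: 23.5
tool_pos: [0.5845, 0.1173, 0.0774]
orientation: [-3.141, 0.0, -0.007]
force: [1.6, 0.6, -4.2]
opening: 0.0514
gripper_force: 25.0
```

arm_command:
  increments: "1 0 0 0 0;1 0 0 0 0;1 0 0 0 0;1 0 0 0 0"

```text
t: 23.9
tool_pos: [0.5819, 0.117, 0.0735]
orientation: [3.141, -0.0, -0.003]
force: [-0.3, -0.1, -3.9]
opening: 0.0517
gripper_force: 25.0
```

```bash
python3 w.py
```

```text
[ -0.2229   0.361   -4.0219 -60.4697 -46.7961   0.0234  -0.0028  -0.0024] [0.3383 0.5786 0.1383] [0.5826 0.1171 0.0744] 0.05172029459889291 24.1
```

arm_command:
  increments: "1 0 0 -40 0;1 0 0 -80 0;1 0 0 -116 0;1 12 75 -116 0;1 12 75 -116 0"

```text
t: 24.65
tool_pos: [0.5963, 0.0403, 0.1933]
orientation: [3.14, 0.001, 0.007]
force: [0.1, 0.2, -6.0]
opening: 0.0517
gripper_force: 25.0
```

arm_command:
  increments: "1 25 156 0 0;1 25 156 0 0;1 25 156 0 0;1 25 156 0 0;1 25 156 0 0"

```text
t: 25.15
tool_pos: [0.6195, -0.1159, 0.1903]
orientation: [3.142, -0.006, -0.001]
force: [-0.6, -0.2, -3.3]
opening: 0.0515
gripper_force: 25.0
```

arm_command:
  increments: "1 16 100 0 0;1 16 100 0 0;1 16 100 0 0;1 16 100 0 0;1 16 100 0 0"

```text
t: 25.65
tool_pos: [0.6357, -0.2118, 0.1904]
orientation: [-3.14, -0.002, 0.001]
force: [0.2, -0.4, -4.9]
opening: 0.0514
gripper_force: 25.0
```

arm_command:
  increments: "1 0 0 0 0;1 0 0 0 0"

```text
t: 25.85
tool_pos: [0.6358, -0.2122, 0.1908]
orientation: [-3.141, -0.003, -0.0]
force: [-1.3, -0.7, -4.7]
opening: 0.0516
gripper_force: 25.0
```

arm_command:
  increments: "1 0 2 40 0;1 0 2 75 0;1 0 2 95 0;1 0 2 95 0;1 0 2 95 0"

```text
t: 26.35
tool_pos: [0.6358, -0.2153, 0.0961]
orientation: [-3.141, -0.001, 0.0]
force: [0.0, -0.2, -4.6]
opening: 0.0517
gripper_force: 25.0
```

arm_command:
  increments: "1 0 0 5 0;1 0 0 10.5 0;1 0 0 10.5 0;1 0 0 10.5 0"

```text
t: 26.75
tool_pos: [0.6364, -0.2162, 0.0862]
orientation: [3.141, -0.0, 0.003]
force: [2.0, -0.9, -2.3]
opening: 0.0518
gripper_force: 25.0
```

arm_command:
  increments: "0.14 0 0 0 0;0.14 0 0 0 0;0.14 0 0 0 0;0.14 0 0 0 0"

```text
t: 27.15
tool_pos: [0.6357, -0.2159, 0.0853]
orientation: [3.142, -0.0, 0.0]
force: [-0.9, 0.0, -0.4]
opening: 0.0779
gripper_force: 0.0
```

arm_command:
  increments: "0.14 0 0 -40 0;0.14 0 0 -80 0;0.14 0 0 -110 0;0.14 0 0 -110 0"

```text
t: 27.55
tool_pos: [0.6386, -0.2171, 0.2022]
orientation: [3.138, -0.0, 0.015]
force: [1.5, 0.3, 0.5]
opening: 0.0798
gripper_force: 0.0
```

arm_command:
  increments: "0.14 -160 170 0 0;0.14 -160 170 0 0;0.14 -160 170 0 0;0.14 -160 170 0 0;0.14 -160 170 0 0"

```text
t: 28.05
tool_pos: [0.4729, -0.3877, 0.1943]
orientation: [-3.141, 0.003, 0.002]
force: [0.8, -0.9, 0.5]
opening: 0.0801
gripper_force: 0.0
```

arm_command:
  increments: "0.14 -160 150 0 0;0.14 -160 150 0 0;0.14 -160 150 0 0;0.14 -160 150 0 0;0.14 -160 150 0 0"

```text
t: 28.55
tool_pos: [0.3117, -0.5381, 0.1943]
orientation: [-3.142, 0.006, 0.002]
force: [0.5, 0.5, -0.1]
opening: 0.0798
gripper_force: 0.0
```

Run:
```python
from h import *
for n in("scene","top"):
    im=robot.read_camera(n);cv2.imwrite(f"pics/{n}1.png",im)
print(robot.read_state()["tool_pos"])
cv2.imwrite("pics/crop2.png",cv2.resize(im[100:275,160:510],None,fx=2.25,fy=2.25,interpolation=cv2.INTER_CUBIC))
```

```text
[ 0.313  -0.5373  0.1943]
```

View pics/crop2.png

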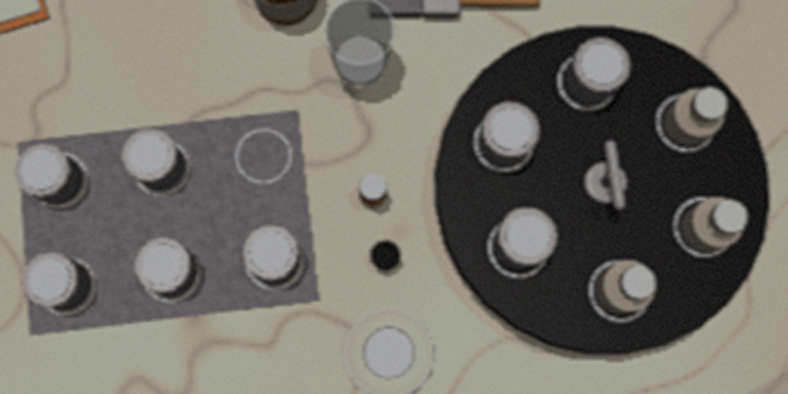

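View pics/scene1.png

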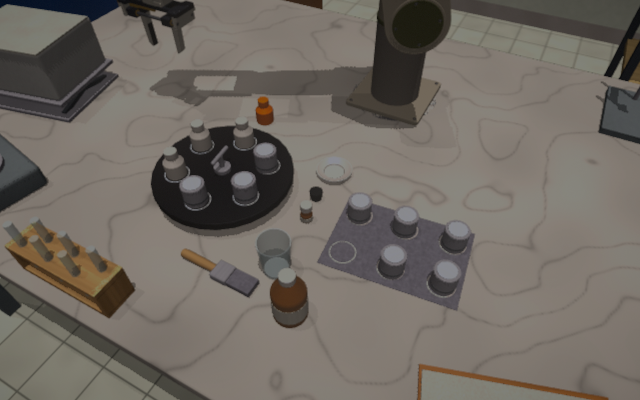

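The top crop shows cans standing in their rings at (601,65), (510,130) and (527,237), straight across from the three bottles. The five spare cans stand on mat rings, and the place at (263,155) is now free. The scene view agrees: everything is upright, the bystanders have not moved, and the gripper is clear.

```bash
python3 -c "
from plant import robot
print(robot.close_job())"
```

```text
the job is handed in; nothing more can be done
None
```

I handed the job in at about 29 s: full cans (measured 4.0 to 4.9 N) stand opposite all three sample bottles, and the other five cans stand on mat places. The final pictures showed everything upright and in place; the hand-in returned no verdict.

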